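# Load the drying crate and set its air valve

### The arm

A 6-joint arm with a two-finger parallel gripper is mounted at the origin on the work surface. World frame = base frame: x ahead of the robot, y to its left, z up, the work surface at z = 0. Lengths are in m, angles in rad, forces in N, time in s.
With the tool pointing down it reaches from about 0.375 to 0.925 m from the base axis. Payload 5.7 kg.
Tool frame: the origin (TCP) lies midway between the tips of the shut fingers; the grasp point (between the pads) lies 19 mm behind it; z points along the fingers, y is the line along which they close (so a half turn about z gives the same grasp; the last joint's range is limited). The gripper opens to 88 mm and grips with 3 to 60 N. Pads are 20 mm wide; open, the fingers measure 115 mm over their backs; the gripper's body (75 mm by 178 mm) begins 61 mm behind the grasp point.
Start: joints at [1.071, 0.359, 1.51, -0, 1.272, -0.115], TCP at [0.225, 0.556, 0.223] pointing down, gripper open.
Joint ranges: [-2.97, 2.97], [-1.01, 2.36], [0.21, 2.38], [-0.96, 4.11], [0.2, 2.71], [-2.98, 2.98]. Speed limits (rad/s): [2.39, 2.39, 3.14, 3.14, 3.14, 3.14].

### API

Orientations are given as a unit quaternion [x, y, z, w].
In Python, from bench import move_ptp, servo_line, goto_joints, move_gripper, sleep, inverse_kinematics, capture, PlanningError, close_job, spot_in, silhouettes, current_clock, current_joint_pos, current_qvel, current_joint_torque, current_position, current_orientation, current_force, current_torque, current_finger_gap, current_grip_force gives the robot as it stands. Calls block until the motion is done:
- move_ptp(position, orientation): joint-space move of the TCP to a pose.
- servo_line(position, orientation=None, rate=0.15, contact_N=None): straight line of the TCP; orientation=None keeps the orientation; rate is the mean speed in m/s. With contact_N (N) it stops when the force on the tool has changed by that much, and returns True; else False.
- goto_joints(angles): joint-space move.
- move_gripper(opening): finger opening in m; the grip force is fixed at half the most; returns when the fingers have stopped.
- sleep(seconds).
- inverse_kinematics(position, orientation): joint angles nearest the present ones, or None.
- capture(name): name is "scene" or "side" or "wrist"; returns a dict with "image" (480x640x3 uint8, blue, green, red), "range_z" (480x640 float32, m along the optical axis (not along the pixel's ray), 0 where there is no reading), "intrinsics" (3x3 intrinsics, pixels), "k1" (the pictures are not rectified: a ray, as slopes to the right and down, at radius r is drawn at 1 + k1 r^2 times it, then the intrinsics apply), "R" (3x3) and "t" (3): a world point X has camera coordinates R X + t. Camera axes: x right, y down, z forward; pixel columns grow to the right and rows downward; lengths in m; the calibration is good to about 2 mm. A picture is of the moment at which its call begins.
A pose or a line that the arm cannot do raises PlanningError and nothing moves.
- close_job(): hands the job in; it is judged then, once.
Trained networks look in the newest picture that a camera, given by its name, has taken for a name from the list of things; names that differ only in an ending like _2 or _b are one class to them, and where a whole thing is asked for, a point or a joint stands for the part that bears it (a point fixed in the world has none). Each returns a list of dicts, best first, with "conf" (0 to 1); they miss things now and then, are a little off and sometimes report something else, mostly with a low value. They report only what shows in the picture. A call takes as long as a camera call. They do not tell look-alikes from the thing itself.
- spot_in(camera, query): "xy" ([column, row] in pixels, amid what is visible of it).
- silhouettes(camera, query): "region" (480x640 bool, what is visible of it) and "xy" ([column, row] in pixels, amid what is visible of it).
Readings, each from a call of its own:
- current_clock(): time.
- current_joint_pos(): joint angles.
- current_qvel(): joint speeds.
- current_joint_torque(): joint torques, N m.
- current_position(): TCP position.
- current_orientation(): TCP orientation.
- current_force(): force on the tool from outside, world axes, zero at the start.
- current_torque(): the same for the moment, N m.
- current_finger_gap(): finger opening in m.
- current_grip_force(): force on a finger pad.
Only numpy, scipy, OpenCV 4.12 (cv2) and the standard library are available. Lean on these libraries where they do the work, as an engineer would, in place of code of your own. Each camera call takes 0.05 s, during which the arm holds its last target. There are 200 camera calls.

### The job

Get the drying crate ready: set the two glass jars down gently and upright in the divided crate, one per empty cell. Then crank the valve's handwheel clockwise by its handle until it is closed against its stop, back it off exactly two full turns, and finish still gripping the handle there, without letting go. Leave everything else on the bench where it is.

Things in the scene. Friction and masses are not known exactly. Their poses are not given: they have to be found in the camera images.
- jar_a: One of two identical glass jars to load: straight cylinder 44 mm across, 90 mm tall with its flush aluminium lid (top 20 mm), about 160 g, standing on the bench. Origin: centre of its underside, z up. Either jar may go in either empty cell.
- jar_b: The other glass jar, identical to jar_a.
- crate: Aluminium crate fixed to the bench, three cells in a row along its x: 190 x 66 mm outside, 45 mm high, walls, dividers and floor 5 mm. Origin: centre of its underside, z up. Cell centres at x = -61.7, 0, +61.7 mm, y = 0; each 56 mm wide inside. The +x cell already holds a tin, the other two are empty. A low copper air bar (top under 31 mm) runs along the outside of the +y wall.
- tin: Small aluminium tin 42 mm across and 65 mm tall standing in the crate's +x cell. Stays there. Origin: centre of its underside.
- valve: Brass air valve on a 120 x 120 mm dark steel base plate fixed to the bench; pipe stubs to +y and -y. Upright stem carrying a horizontal dark steel handwheel. Origin: centre of the plate's underside, on the stem axis, z up.
- valve_axis (a point): Point on the stem axis at the middle of the handwheel's rim, 92 mm above the bench. The rim circle has 55 mm radius and is 12 mm thick (86 to 98 mm above the bench, hub top 102 mm).
- handwheel (a joint): Handwheel angle in rad: 0 = closed against the hard stop, grows counter-clockwise seen from above (opening), 6.283 per turn, range 0 to 25.1; starts between 1.8 and 7. At 0 the handle lies on the valve body's +x side of the stem; at q it is turned by q from there. Friction about 0.1 N m (2 N at the handle); it stays where it is left.
- handle_mid (a point): Point on the axis of the handwheel's upright black crank handle, 132 mm above the bench. The handle is a round peg 18 mm across, 50 mm tall (102 to 152 mm above the bench), on the rim 55 mm from the stem axis. It spins freely on its own pin, so a gripper can hold it from above and go round without turning.
- handle: The same crank handle; origin: centre of its underside, 102 mm above the bench, z up (its yaw spins freely).
- loupe: Bystander: black eye loupe, 28 mm across, 22 mm tall, on the bench. Origin: centre of underside.
- block: Bystander: steel block 30 x 24 x 20 mm. Origin: centre of underside.
- mug: Bystander: white mug 76 mm across, 90 mm tall, at the far side. Origin: centre of underside.
- squeeze: Bystander: white plastic bottle, 52 mm across, 140 mm tall, at the far side. Origin: centre of underside.
- stamp: Bystander: hand stamp 56 x 38 mm, 75 mm tall, at the far side. Origin: centre of underside.
- tape: Bystander: roll of tape lying flat, 90 mm across, 19 mm tall, at the far side. Origin: centre of underside.
- driver: Bystander: screwdriver lying on the bench near the robot, at its right. Origin: about the middle of its length, on the bench.
Things that resemble listed ones, but are neither listed nor needed, are in the scene too. Of the things that look like the crate, the smaller one is meant.

How it is judged:
By the outcome, as a careful person would: the job done as asked, in the order asked, and still so for the second after the job is handed in, while the arm keeps its last pose, push and grip.
It also fails if it takes over 72 s, if anything falls off the work surface, if the arm or the gripper's body presses on something with over 40 N, if the wrist force passes 120 N, or if a joint passes its speed limit or range.

## Working session

There is one attempt and no reset: what is moved stays moved. The work goes in short steps, each a Python script; the robot and the scene stay as the last script left them, time stands still between calls to the robot, and variables do not carry over. Pictures are saved under pics/ and viewed, at most 10 in all, crops included, and the job is handed in when it is done.

```bash
mkdir -p pics; ls
python3 - <<'E'
from bench import *
import cv2,numpy as np
for n in("scene","side"):
    c=capture(n);cv2.imwrite(f"pics/{n}0.png",c["image"]);np.savez(f"{n}0.npz",**c)
    print(n,c["intrinsics"].tolist() if hasattr(c["intrinsics"],'tolist') else c["intrinsics"],c["k1"],np.round(-np.array(c["R"]).T@np.array(c["t"]),3))
    for q in("jar_a","crate","tin","valve","handwheel","handle","loupe","block"):
        print(q,[(np.round(d["xy"]).tolist(),round(d["conf"],2)) for d in spot_in(n,q)])
print(current_clock())
E
```

```text
pics
scene [[599.9359696867674, 0.0, 321.8442841730027], [0.0, 599.9359696867674, 242.98094023812953], [0.0, 0.0, 1.0]] -0.17164833338696184 [ 1.576 -0.27   1.072]
jar_a [([350.0, 232.0], 0.96), ([380.0, 262.0], 0.82)]
crate [([256.0, 260.0], 0.77), ([138.0, 238.0], 0.73)]
tin [([258.0, 274.0], 0.75)]
valve [([458.0, 231.0], 0.74)]
handwheel [([460.0, 214.0], 0.85), ([258.0, 258.0], 0.25)]
handle [([445.0, 205.0], 0.58)]
loupe []
block [([423.0, 300.0], 0.52)]
side [[485.45600855772665, 0.0, 307.13536817096644], [0.0, 485.45600855772665, 250.76143844433855], [0.0, 0.0, 1.0]] 0.04103951668874384 [0.495 0.675 0.829]
jar_a [([344.0, 310.0], 0.83), ([287.0, 325.0], 0.58)]
crate [([334.0, 246.0], 0.75), ([382.0, 186.0], 0.71)]
tin [([302.0, 235.0], 0.82)]
valve [([323.0, 440.0], 0.95)]
handwheel [([322.0, 426.0], 0.96), ([325.0, 381.0], 0.23)]
handle [([326.0, 378.0], 0.81), ([322.0, 440.0], 0.56), ([233.0, 279.0], 0.31)]
loupe [([312.0, 382.0], 0.69)]
block [([321.0, 287.0], 0.68), ([336.0, 248.0], 0.2)]
0.9
```

View pics/scene0.png

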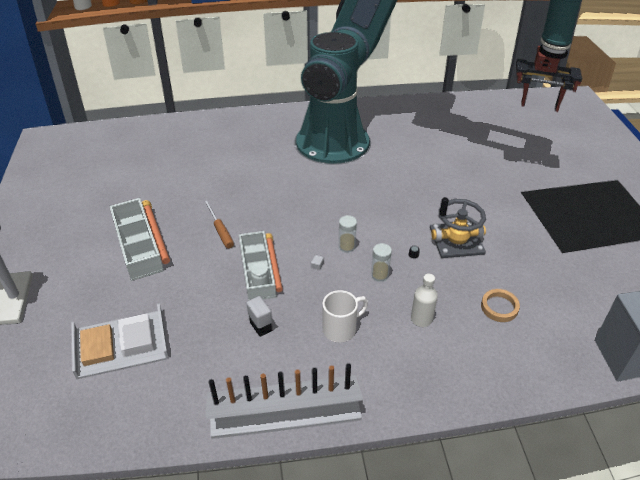

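View pics/side0.png

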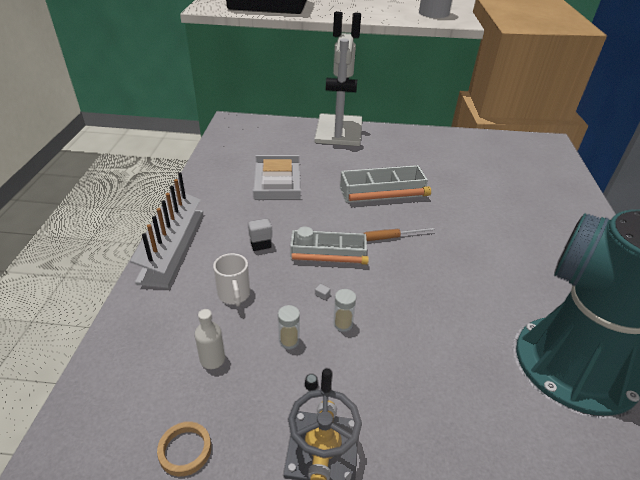

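Scene shows the target crate with the tin at (258,265), jars at (348,232) and (381,262), the valve at (460,230) with its handle at (444,207), and the loupe at (414,252). The larger look-alike crate is at (138,238). Next I'll fit these from depth.

```bash
cat > h.py <<'E'
from bench import *
import cv2,numpy as np
def cloud(c):
    K=np.array(c["intrinsics"]);v,u=np.mgrid[:480,:640].astype(float)
    p=np.stack([u.ravel(),v.ravel()],1)[:,None]
    s=cv2.undistortPointsIter(p,K,np.array([c["k1"],0,0,0.]),None,None,(3,50,1e-9))[:,0]
    z=np.array(c["range_z"]).ravel()
    P=np.c_[s*z[:,None],z]
    W=(P-np.array(c["t"]))@np.array(c["R"]); W[z<=0]=np.nan
    return W.reshape(480,640,3)
def circ(p):
    A=np.c_[2*p,np.ones(len(p))];x=np.linalg.lstsq(A,(p**2).sum(1),rcond=None)[0]
    return x[:2],np.sqrt(x[2]+x[:2]@x[:2])
E
python3 - <<'E'
from h import *
np.set_printoptions(precision=4,suppress=True)
for n in("scene","side"):
    c=capture(n);W=cloud(c)
    tab=W[...,2][(abs(W[...,2])<.02)];print(n,"table z",np.median(tab))
    for q in("jar_a","tin","handle","handwheel","crate","loupe","block","mug","squeeze","valve"):
        for d in silhouettes(n,q):
            if d["conf"]<.4: continue
            p=W[cv2.erode(d["region"].astype(np.uint8),np.ones((2,2)))>0];p=p[~np.isnan(p[:,0])]
            if len(p)<5: continue
            zt=np.percentile(p[:,2],95);o=""
            if q in("jar_a","tin"):
                t=p[p[:,2]>zt-.006];o=(cv2.minEnclosingCircle(t[:,:2].astype(np.float32)),t.mean(0))
            if q=="handle": t=p[(p[:,2]>.107)&(p[:,2]<.16)];o=(t.mean(0),len(t))
            if q=="handwheel": t=p[(p[:,2]>.085)&(p[:,2]<.101)];o=(cv2.minEnclosingCircle(t[:,:2].astype(np.float32)),circ(t[:,:2]) if len(t)>9 else 0)
            if q=="crate": t=p[(p[:,2]>.038)&(p[:,2]<.05)];o=cv2.minAreaRect(t[:,:2].astype(np.float32))
            if q=="valve": t=p[(p[:,2]>.002)&(p[:,2]<.02)];o=cv2.minAreaRect(t[:,:2].astype(np.float32)) if len(t) else 0
            print(q,round(d["conf"],2),np.round(d["xy"]),len(p),"med",np.median(p,0),"zt",round(zt,4),o)
E
```

```text
scene table z -0.0003650093462015358
jar_a 0.8 [383. 262.] 644 med [0.6089 0.0166 0.0603] zt 0.0922 (((0.5969217419624329, 0.019852977246046066), 0.023375481367111206), array([0.5971, 0.0199, 0.0902]))
jar_a 0.75 [350. 231.] 491 med [ 0.499  -0.0448  0.061 ] zt 0.092 (((0.48800501227378845, -0.0414852611720562), 0.021870417520403862), array([ 0.488 , -0.0424,  0.0899]))
tin 0.81 [259. 276.] 303 med [ 0.6074 -0.2713  0.0628] zt 0.073 (((0.5981419086456299, -0.2704703211784363), 0.019851775839924812), array([ 0.5984, -0.2723,  0.0706]))
tin 0.61 [457. 231.] 2119 med [0.5185 0.2427 0.0375] zt 0.1041 (((0.5104140639305115, 0.24276350438594818), 0.05971066653728485), array([0.5119, 0.22  , 0.1147]))
handle 0.52 [442. 206.] 88 med [0.5126 0.1917 0.1319] zt 0.1504 (array([0.512 , 0.1918, 0.1313]), 84)
handwheel 0.56 [460. 214.] 565 med [0.5122 0.2431 0.0956] zt 0.141 (((0.5081462860107422, 0.24909406900405884), 0.0611514188349247), (array([0.5077, 0.2488]), np.float64(0.047279180034127156)))
crate 0.97 [140. 239.] 3046 med [ 0.4072 -0.5722  0.0319] zt 0.0576 ((0.39453408122062683, -0.571827
[... 1742 characters left out ...]
.2462  0.0279] zt 0.0452 ((0.5311967134475708, -0.27338284254074097), (0.18667390942573547, 0.0702001228928566), 2.7027385234832764)
loupe 0.57 [327. 379.] 182 med [0.503  0.2026 0.1359] zt 0.1528 
loupe 0.53 [314. 382.] 165 med [0.5327 0.1308 0.0196] zt 0.0236 
block 0.6 [322. 290.] 128 med [ 0.5327 -0.1174  0.0178] zt 0.0221 
block 0.42 [325. 440.] 5550 med [0.5014 0.2649 0.0472] zt 0.1028 
mug 0.8 [234. 278.] 1486 med [ 0.7393 -0.081   0.0601] zt 0.0896 
squeeze 0.63 [208. 344.] 1207 med [0.7357 0.1039 0.0811] zt 0.1397 
valve 0.92 [324. 436.] 5466 med [0.5013 0.2655 0.0476] zt 0.1026 ((0.4989866614341736, 0.2509867548942566), (0.12536805868148804, 0.12055347114801407), 85.05818176269531)
```

```bash
cat >> h.py <<'E'
from scipy.spatial.transform import Rotation as Ro
def ori(a):  # tool down, finger line at angle a from world y
    return (Ro.from_euler('z',a)*Ro.from_quat([0,1,0,0])).as_quat()
E
python3 - <<'E'
from h import *
np.set_printoptions(precision=4,suppress=True)
print(current_orientation())
for a in(0,np.pi):
    for p in([.535,-.01,.3],[.535,-.275,.3],[.505,.25,.3]): print(a,p,inverse_kinematics(p,ori(a)))
t0=current_clock()
for i,p in enumerate(([.50,.20,.33],[.52,-.01,.3],[.535,-.275,.3])):
    a=min((0,np.pi),key=lambda a:abs(inverse_kinematics(p,ori(a))[5]))
    move_ptp(p,ori(a));c=capture("wrist");np.savez(f"w{i}.npz",**c);W=cloud(c)
    cv2.imwrite(f"pics/w{i}.png",c["image"]);print(p,a,current_clock()-t0,"cam",-np.array(c["R"]).T@c["t"],"table",np.nanmedian(W[...,2][abs(W[...,2])<.02]))
    for q in(("handle","handwheel","valve"),("jar_a",),("crate","tin"))[i]:
        for d in silhouettes("wrist",q):
            if d["conf"]<.3: continue
            p=W[cv2.erode(d["region"].astype(np.uint8),np.ones((3,3)))>0];p=p[~np.isnan(p[:,0])]
            zt=np.percentile(p[:,2],90);o=""
            lo,hi={"jar_a":(.085,.097),"tin":(.066,.075),"handle":(.148,.158),"handwheel":(.086,.101),"crate":(.04,.05),"valve":(.004,.02)}[q]
            t=p[(p[:,2]>lo)&(p[:,2]<hi)][:,:2].astype(np.float32)
            o=(cv2.minAreaRect(t) if q in("crate","valve") else cv2.minEnclosingCircle(t),t.mean(0),len(t)) if len(t)>3 else 0
            print(q,round(d["conf"],2),np.round(d["xy"]),"zt",round(zt,4),o)
E
python3 -c "
import cv2,numpy as np
cv2.imwrite('pics/wall.png',cv2.resize(np.hstack([cv2.imread(f'pics/w{i}.png') for i in range(3)]),(800,200)))"
```

```text
[ 0.1912  0.9816 -0.0001 -0.    ]
0 [0.535, -0.01, 0.3] [-0.1478  0.2014  1.5393 -0.      1.4009 -1.7186]
0 [0.535, -0.275, 0.3] [-0.5896  0.3033  1.3996 -0.      1.4386 -2.1604]
0 [0.505, 0.25, 0.3] [ 0.3371  0.2451  1.4812 -0.      1.4153 -1.2337]
3.141592653589793 [0.535, -0.01, 0.3] [-0.1478  0.2014  1.5393 -0.      1.4009  1.423 ]
3.141592653589793 [0.535, -0.275, 0.3] [-0.5896  0.3033  1.3996 -0.      1.4386  0.9812]
3.141592653589793 [0.505, 0.25, 0.3] [ 0.3371  0.2451  1.4812 -0.      1.4153  1.9079]
[0.5, 0.2, 0.33] 0 1.7416999999999998 cam [0.4216 0.2005 0.4914] table -0.00018882222804168067
handle 0.86 [316. 221.] zt 0.1521 (((0.5032276511192322, 0.19497337937355042), 0.008092885836958885), array([0.5032, 0.1948], dtype=float32), 205)
handle 0.69 [239. 355.] zt 0.1399 0
handwheel 0.68 [363. 210.] zt 0.103 (((0.5001364350318909, 0.24862141907215118), 0.06000911816954613), array([0.4971, 0.2529], dtype=float32), 3064)
valve 0.9 [359. 201.] zt 0.0986 (((0.5014619827270508, 0.24978502094745636), (0.11727212369441986, 0.11838841438293457), 88.65137481689453), array([0.4996, 0.2
[... 392 characters left out ...]
46, 0.0211], dtype=float32), 1377)
jar_a 0.71 [568. 287.] zt 0.0252 0
[0.535, -0.275, 0.3] 3.141592653589793 5.4 cam [ 0.6116 -0.2739  0.4616] table -0.00040490938323104787
crate 0.79 [314. 207.] zt 0.0442 (((0.5339664816856384, -0.27556678652763367), (0.18911874294281006, 0.06619726121425629), 3.006413698196411), array([ 0.5369, -0.2734], dtype=float32), 1618)
crate 0.7 [542. 273.] zt 0.0561 (((0.43800508975982666, -0.5673420429229736), (0.1549856811761856, 0.08170993626117706), 15.317659378051758), array([ 0.4522, -0.5688], dtype=float32), 1428)
tin 0.59 [319. 154.] zt 0.0705 (((0.5944621562957764, -0.27082309126853943), 0.019291551783680916), array([ 0.5948, -0.2707], dtype=float32), 972)
```

View pics/wall.png

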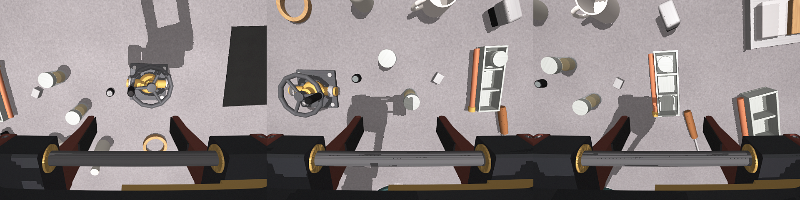

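The wrist shots match the other cameras. They show the jars, the small crate with its tin, and the valve with its handle, all in the clear. Loading the first jar now.

```bash
cat >> h.py <<'E'
C=np.array([.534,-.2755]);yaw=np.radians(3.0);ux=np.array([np.cos(yaw),np.sin(yaw)])
def load(j,cx):
    d=C+cx*ux;A=ori(np.pi);B=ori(np.pi+yaw)
    move_gripper(.08);move_ptp([*j,.20],A);servo_line([*j,.052],rate=.12)
    move_gripper(0);print("gap",current_finger_gap(),"grip",current_grip_force())
    f0=current_force()[2];servo_line([*j,.20],rate=.15);print("weight",current_force()[2]-f0)
    move_ptp([*d,.20],B);print("gap",current_finger_gap())
    servo_line([*d,.072],rate=.12);sleep(.2)
    hit=servo_line([*d,.050],rate=.02,contact_N=4)
    print("hit",hit,"tcp",current_position(),"F",current_force())
    move_gripper(.07);servo_line([*d,.20],rate=.15);print("t",current_clock())
E
python3 - <<'E'
from h import *
load([.4830,-.0405],-.0617)
E
```

```text
gap 0.04340434800453123 grip 29.998726397752762
weight -2.761724211621356
gap 0.04319557985502077
hit True tcp [ 0.47227463 -0.2787547   0.05687558] F [-0.16531885 -0.39936501  3.95863243]
t 16.8833
```

Run:
```python
from h import *
load([.5945,.021],0)
move_ptp([.5,-.19,.32],ori(np.pi));c=capture("wrist");W=cloud(c);cv2.imwrite("pics/c1.png",c["image"])
for q in("jar_a","tin"):
  for d in silhouettes("wrist",q):
    p=W[d["region"]];t=p[(p[:,2]>(.07 if q=="tin" else .088)-.006)&(p[:,2]<.11)]
    if len(t)>9: print(q,d["conf"],t.mean(0),t[:,2].std(),np.percentile(t[:,2],[5,95]))
print(current_clock(),current_force())
```

```text
gap 0.043416916863161445 grip 29.98533971607685
weight -3.963035954817661
gap 0.04368326905312132
hit True tcp [ 0.53388282 -0.2751657   0.05686089] F [0.017533   1.15330675 4.06415081]
t 26.7167
jar_a 0.96 [ 0.47276862 -0.27781191  0.09398578] 0.002133921282260782 [0.08946093 0.09577097]
jar_a 0.93 [ 0.53441955 -0.27406898  0.0941351 ] 0.0019517446169246661 [0.09228923 0.09577253]
tin 0.67 [ 0.59453615 -0.27040122  0.06952197] 0.000846873725145151 [0.06804093 0.07085875]
27.5167 [-0.40630746  0.29390133 -0.10082206]
```

View pics/c1.png

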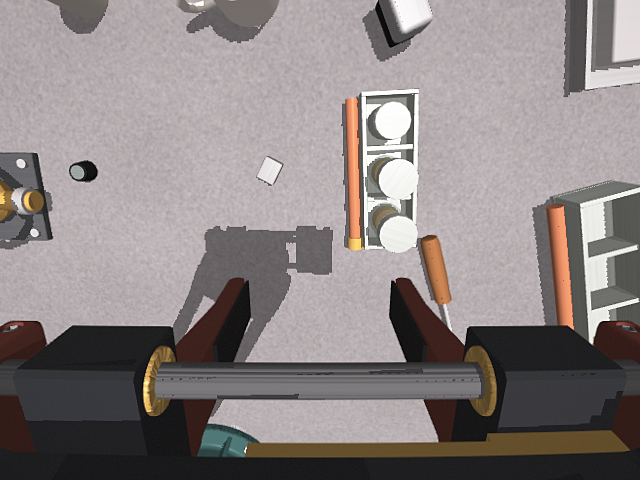

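Both jars stand in their cells next to the tin: lids at (397,234) and (397,178), tin at (391,120), lid tops at z≈0.094. Now I'll grip the handle and try a first arc.

```bash
cat >> h.py <<'E'
import json
AX=np.array([.5008,.2492])
def arc(c,r,b0,b1,z,step=10,rate=.06,N=None,stopF=None,log=True):
    """circle of the TCP about c from bearing b0 to b1 (deg); returns (stopped, bearing)"""
    n=max(1,int(np.ceil(abs(b1-b0)/step)));L=[]
    for b in np.linspace(b0,b1,n+1)[1:]:
        e=np.array([np.cos(np.radians(b)),np.sin(np.radians(b))])
        hit=servo_line([*(c+r*e),z],rate=rate,contact_N=N)
        F=np.array(current_force());p=np.array(current_position())
        ft=F[:2]@[-e[1],e[0]];fr=F[:2]@e
        L.append([b,fr,ft,F[2],*p[:2]])
        if hit or (stopF and abs(ft)>stopF):
            break
    else: hit=False
    L=np.array(L)
    if log: print(np.round(L,4)[::max(1,len(L)//12)].tolist(),L[-1].round(4).tolist())
    return bool(hit or (stopF and abs(ft)>stopF)),b,L
E
python3 - <<'E'
from h import *
np.set_printoptions(precision=4,suppress=True)
h=np.array([.5032,.1949]);A=ori(0)
move_gripper(.05);move_ptp([*h,.22],A);servo_line([*h,.115],rate=.12)
print(current_force());move_gripper(0);print("gap",current_finger_gap(),current_grip_force(),current_force(),current_position(),current_clock())
d=h-AX;b0=np.degrees(np.arctan2(d[1],d[0]));r=np.hypot(*d);print(b0,r)
arc(AX,.055,b0,b0-50,.115,step=10,N=15)
print(current_clock())
E
```

```text
[-0.1744  0.0821 -0.1932]
gap 0.01734535088283268 30.00018037855625 [ 0.2662 -0.1092  1.2315] [0.5033 0.1949 0.1152] 31.75
-87.46923698236463 0.05435301279598033
[[-97.4692, -3.0754, -1.4012, 2.2595, 0.4928, 0.1953], [-107.4692, -4.4324, -2.1919, 3.2832, 0.4836, 0.1973], [-117.4692, -3.7285, -2.5269, 3.987, 0.4749, 0.2009], [-127.4692, -3.3814, -1.5972, 4.7991, 0.4668, 0.206], [-137.4692, -1.9684, -0.899, 6.3304, 0.4597, 0.2125]] [-137.4692, -1.9684, -0.899, 6.3304, 0.4597, 0.2125]
33.2917
```

Handle is gripped (gap 17 mm) and turns with small forces. Closing to the stop now.

Run:
```python
from h import *
z=.1152
s,b,L=arc(AX,.055,-137.47,-325,z,step=17,rate=.11,N=10,stopF=10)
if not s:
    s,b,L=arc(AX,.055,b,-390,z,step=6,rate=.05,N=10,stopF=9)
p=np.array(current_position());print(s,b,p,np.degrees(np.arctan2(*(p[:2]-AX)[::-1])),current_force(),current_finger_gap(),current_clock())
```

```text
[[-153.0975, -1.1352, -2.1379, 3.6192, 0.4511, 0.2248], [-168.725, -0.5363, -2.1928, 5.5072, 0.4463, 0.2385], [-184.3525, 1.3534, -1.653, 6.9827, 0.4452, 0.2533], [-199.98, 3.5293, -0.8142, 7.4396, 0.4483, 0.268], [-215.6075, 5.4441, -1.535, 6.9323, 0.4553, 0.2816], [-231.235, 5.8835, -0.5928, 5.3677, 0.466, 0.2929], [-246.8625, 4.6604, -2.0459, 3.9891, 0.4796, 0.3007], [-262.49, 4.7504, -1.9088, 1.7583, 0.4946, 0.3044], [-278.1175, 4.7175, -1.7401, 1.4351, 0.5097, 0.3039], [-293.745, 5.2153, -2.9714, 1.5022, 0.5238, 0.2994], [-309.3725, 4.4502, -2.1146, 1.9265, 0.5361, 0.2913], [-325.0, 3.9098, -2.3944, 2.4012, 0.5458, 0.2802]] [-325.0, 3.9098, -2.3944, 2.4012, 0.5458, 0.2802]
[[-330.9091, 2.1246, -0.724, 3.1441, 0.5485, 0.2758], [-336.8182, 0.9377, -0.1116, 4.7572, 0.5511, 0.2704], [-342.7273, 0.2219, -1.078, 5.4204, 0.553, 0.2648], [-348.6364, 0.2346, 0.1118, 5.6718, 0.5543, 0.2592], [-354.5455, -0.5651, -0.5449, 6.4862, 0.555, 0.2533], [-360.4545, -1.1894, 2.3322, 4.9986, 0.5551, 0.2483], [-366.3636, -1.0381, 3.8726, 3.3439, 0.5551, 0.2483]] [-366.3636, -1.0381, 3.8726, 3.3439, 0.5551, 0.2483]
True -366.3636363636364 [0.55509037 0.24828644 0.11518654] -0.9640458481361303 [-0.60248687  3.96382751  3.3439291 ] 0.017263976032152222 38.5
```

Run:
```python
from h import *
np.set_printoptions(precision=4,suppress=True)
p=np.array(current_position())
for dy in(.002,.004,.006):
    hit=servo_line([p[0],p[1]-dy,p[2]],rate=.02,contact_N=22)
    q=np.array(current_position());print(dy,hit,q,np.degrees(np.arctan2(*(q[:2]-AX)[::-1])),current_force(),current_finger_gap(),current_clock())
    if hit: break
```

```text
0.002 False [0.5551 0.2481 0.1152] -1.1562399843015092 [0.5135 9.9172 2.0102] 0.017290575416266035 38.775
0.004 False [0.5551 0.248  0.1152] -1.3144416388641114 [ 0.4855 16.4101  0.0291] 0.017374923094154997 39.025
0.006 False [0.5551 0.2478 0.1152] -1.4818202099913012 [-0.3051 22.6211 -1.5148] 0.017442585526421143 39.275
```

The stop is firm: up to 22 N gives only 0.2 mm of creep, at bearing ≈ -0.9° unloaded. That matches the plate yaw. Backing off two turns.

Run:
```python
from h import *
z=.1152;S=-0.9
arc(AX,.055,S,S+10,z,step=5,log=False)
s,b,L=arc(AX,.055,S+10,S+708,z,step=18,rate=.11,N=20)
d=np.unwrap(np.arctan2(L[:,5]-AX[1],L[:,4]-AX[0]));print("swept",np.degrees(d[-1]-d[0])+18,s,b,current_clock(),current_finger_gap())
if not s:
    arc(AX,.055,b,S+720,z,step=6,rate=.04)
    sleep(.2);p=np.array(current_position());print(p,np.degrees(np.arctan2(*(p[:2]-AX)[::-1])),current_force(),current_finger_gap(),current_clock())
```

```text
[[26.9974, 0.0679, 2.3109, 4.9958, 0.5494, 0.2743], [80.6897, 5.4153, 1.6995, 4.288, 0.5088, 0.3041], [134.3821, 4.9715, 1.647, 8.1853, 0.4601, 0.2875], [188.0744, 0.3399, 2.173, 5.698, 0.446, 0.2403], [241.7667, -0.0998, 2.1878, 4.267, 0.475, 0.2009], [295.459, -4.5392, 0.8609, 3.8084, 0.5241, 0.2002], [349.1513, -2.0441, 1.9091, 4.7642, 0.5541, 0.2388], [402.8436, -0.5711, 2.3772, 4.9096, 0.5407, 0.2871], [456.5359, 6.4978, 1.3876, 2.7578, 0.4937, 0.3044], [510.2282, 3.5253, 1.8841, 6.382, 0.4514, 0.2751], [563.9205, 2.5797, 1.4306, 5.3371, 0.4504, 0.2264], [617.6128, 0.17, 1.3422, 0.486, 0.4897, 0.1959], [671.3051, -4.4179, 2.0128, 2.2049, 0.5365, 0.2085]] [707.1, -4.1253, 2.6194, 4.5112, 0.5538, 0.2372]
swept 698.0028451317778 False 707.1 51.8833 0.01746328019245121
[[713.1, -3.7285, 1.5749, 5.0183, 0.5547, 0.2423], [719.1, -3.7121, 0.2437, 5.561, 0.5552, 0.2478]] [719.1, -3.7121, 0.2437, 5.561, 0.5552, 0.2478]
[0.55515415 0.24781201 0.11516109] -1.4627902975043228 [-3.52222326  1.85628972  5.15553379] 0.017167155364371346 52.6667
```

Run:
```python
from h import *
np.set_printoptions(precision=4,suppress=True)
for cmd in(.2489,.2494,.2499):
    servo_line([.5553,cmd,.1152],rate=.02);sleep(.2)
    p=np.array(current_position());print(cmd,p,current_force(),current_finger_gap(),current_grip_force(),current_clock())
    if p[1]>.2482: break
c=capture("scene");cv2.imwrite("pics/end.png",c["image"])
```

```text
0.2489 [0.5552 0.2486 0.1152] [-1.6982 -1.6172  3.9883] 0.017566872866547647 30.024848700268194 53.1167
```

View pics/end.png

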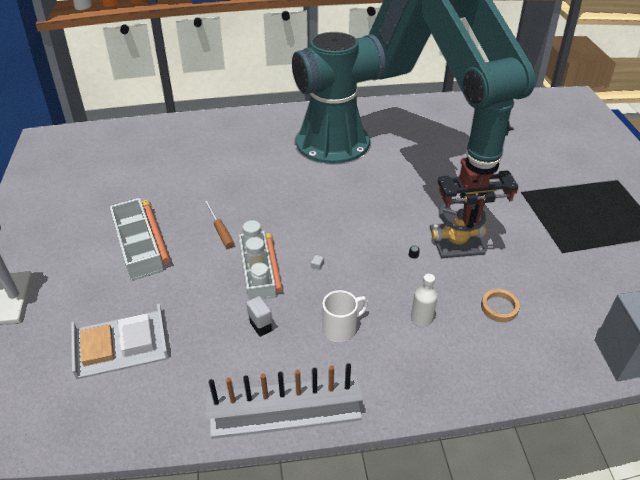

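The jars and tin sit in the crate at (252,232), (256,248) and (259,272). The bystanders haven't moved, and the gripper holds the handle over the valve at (465,215), within about 0.3° of two full turns. Handing in.

```bash
python3 -c "
from bench import *
print(close_job())"
```

```text
the job is handed in; nothing more can be done
None
```

Job handed in at about 53 s: both jars stand upright in the two empty cells, and the valve was closed to its stop, then backed off two full turns (to within about 0.3° by arm position) with the gripper still holding the handle.

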